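# Set the stop screw to the setting block

### The arm

A 6-joint arm with a two-finger parallel gripper is mounted at the origin on a cart in front of the work surface, level with it; the furniture and walls round the work are solid. World frame = base frame: x ahead of the robot, y to its left, z up, the work surface at z = 0. Lengths are in mm, angles in rad, forces in N, time in s.
With the tool pointing down it reaches from about 300 to 775 mm from the base axis. Payload 14.6 kg.
Tool frame: the origin (TCP) lies between the finger pads; the fingertips stand 25 mm ahead of it and the grasp point (between the pads) lies 6 mm ahead of it; z points along the fingers, y is the line along which they close (so a half turn about z gives the same grasp; the last joint's range is limited). The gripper opens to 94 mm and grips with 3 to 60 N. Pads are 16 mm wide; open, the fingers measure 119 mm over their backs; the gripper's body (75 mm by 177 mm) begins 78 mm behind the grasp point.
Start: joints at [1.217, 0.3, 1.521, -0, 1.321, -0.067], TCP at [155.584, 527.525, 230.446] pointing down, gripper open.
Joint ranges: [-3.03, 3.03], [-0.79, 2.21], [0.23, 2.52], [-1.04, 4.18], [0, 3.07], [-2.55, 2.55]. Speed limits (rad/s): [2.22, 2.22, 2.57, 3.14, 3.14, 3.14].

### API

Orientations are given as [roll, pitch, yaw] about the fixed x, y, z axes, in that order (R = Rz(yaw) Ry(pitch) Rx(roll)).
In Python, from cell import manip gives the robot as it stands. The module is installed in compiled form; this text tells all that it offers.
- The arm moves only by the tool step_arm, never from a script. Its argument "series" is one flat list of numbers, 5 for each row, row after row: the shift along the world's x, y, z in mm, then the turn about the world's z in rad, then the closure, from 0 (fully open) to 1 (shut). In form: [dx, dy, dz, spin, jaw, dx, dy, dz, spin, jaw, ...]. A call has 1 to 20 rows; each row shifts and turns the commanded pose from where the row before left it; what a row does not reach is not made up. A row lasts 1/8 s, in which the tool goes at most 62.5 mm and 10.7 degrees, less where a joint would pass 70% of its speed; a pose out of reach is approached as far as the arm can. A call is refused whole if a number of a shift passes 62.5 or a number of a turn 0.188, either way. A call with a gripper value outside its range is refused whole. The fingers move at their own pace and stop on an object; "squeeze" is the grip in N (left out, the last holds). Time passes only in rows, so rows that do not move let the fingers close. It gives the time, the measured TCP pose, the force, the opening and the grip force at its end, in the units of the state.
- manip.read_state(): the state, without advancing time (a new reading comes with each control period).
- manip.camera(name): name is "scene" or "side" or "wrist"; returns (picture, depth): 384x512x3 uint8, blue, green, red; 384x512 float32, mm along the optical axis (not along the pixel's ray), 0 where there is no reading.
- manip.camera_info(name): a dict with "fovy" (degrees; the focal length in pixels is half the picture's height over the tangent of half this angle, whatever the lens; pixels are square), "cx", "cy" (the principal point, pixels), "k1" (the pictures are not rectified: a ray, as slopes to the right and down, at radius r is drawn at 1 + k1 r^2 times it, then the intrinsics apply), "eye" and "orientation" of the camera in the world. Camera axes: x right, y down, z forward; pixel columns grow to the right and rows downward; lengths in mm; the calibration is good to about 2 mm. A picture is of the moment at which its call begins: read the wrist's pose just before it. camera_info takes no time and is no camera call; for the wrist camera it gives the pose at the moment of the call.
- manip.sign_off(): hands the job in; it is judged then, once.
The state is a dict: "clock": time; "joints": joint angles; "qd": joint speeds; "effort": joint torques, N m; "eef_pos": TCP position; "eef_rot": TCP orientation; "wrist_force": force on the tool from outside, world axes, zero at the start; "moment": the same for the moment, N m; "finger_gap": finger opening in mm; "finger_force": force on a finger pad.
Only numpy, scipy, OpenCV 4.12 (cv2) and the standard library are available. Lean on these libraries where they do the work, as an engineer would, in place of code of your own. Each camera call takes 0.05 s, during which the arm holds its last target. There are 200 camera calls.

### The job

Take the driver from its stand, gently seat it in the stop screw on the bridge and turn the screw clockwise until its sprung foot just drags on the setting block beneath: a light but clear pinch of about 8 N. Then prove the setting by drawing the block by its post about 30 mm out towards the post's end of the guide, leaving it there still lightly pinched under the foot. Leave the driver standing in the screw, let go of everything, never force the screw down hard and leave the other things alone.

Things in the scene. Friction and masses are not known exactly. Their poses are not given: they have to be found in the camera images.
- bridge: Fixed aluminium bridge with the stop screw; origin on the table (z = 0) under the screw axis, z up. Its -x axis points along the guide towards the post end of the setting block. Legs at y = +-45 to 59 mm; beam 118 mm wide in y, 38 mm in x, its top 100 mm above the table.
- bed: Fixed steel bed under the bridge, same origin and axes: a 10 mm plate, 134 mm wide, from x = -155 to +70 mm, with two rails along x (tops 22 mm above the table) between which the block slides.
- beam_top (a point): Fixed point on the screw axis at the beam's top. Below the beam the screw drives a spindle that does not turn, ending in a round 20 mm foot on a spring of 5 N per mm. The foot's height is not reported: it starts 0.7 to 5.7 mm clear of the block, different each time. Turning the head clockwise (seen from above) lowers it 3.5 mm per radian; the screw stays where it is left.
- screw_socket (a point): Centre of the FLOOR of the socket in the screw's 34 mm square head, 108 mm above the table; socket 18 mm square, 16 mm deep, mouth up, sides along this point's x and y. The head turns without rising. The head turns 0.2 to 1.65 rad clockwise before the foot touches; then the pinch grows 17.5 N per rad of head turn. Thread friction is 0.08 N m. The bit has 0.13 rad of play either way.
- driver_grip (a point): Centre of the handle of the loose driver, 140 g, standing upright in its stand: round dark-wood handle 30 mm in diameter, 64 mm long (this point at its middle, 78 mm above the tip), steel shank below ending in a 16 mm square bit. x and y axes along the bit's sides, z up towards the handle's end.
- driver_tip (a point): Centre of the end face of the driver's 16 mm square bit, same axes; the bit is 32 mm long, its first 5 mm stepped down to 13 mm square as a lead-in. In the stand it is 25 mm below the stand's top.
- driver_stand: Wooden block 56 x 56 x 45 mm, fixed, with a 19 mm square hole 25 mm deep in its top where the driver stands; origin at the centre of its underside. It is left or right of the bridge.
- setting_block: Loose steel bar 195 x 40 x 22 mm, 450 g, lying on the bed between the rails (1.5 mm play a side) under the foot; origin at the centre of its underside, x along its length. Sliding friction about 0.35 on both faces, so drawing it takes about 1.5 N free and about 7 N at a pinch of 8 N.
- block_post (a point): Post to draw the block by: steel, round, 14 mm in diameter, standing 36 mm high on the block's top near its -x end, 118 mm from the screw axis at the start; this point is 44 mm above the block's underside (54 mm above the table; post top 68 mm above the table).
- drive_bogie: Bystander: geared wheel set, 70 x 69 x 31 mm, loose; origin at the centre of its underside.
- gear_box_small: Bystander: small gearbox in a brass U-bracket, 36 x 103 x 28 mm, loose; origin at the centre of its underside.
- radio_receiver: Bystander: flat black box, 38 x 61 x 17 mm, loose; origin at the centre of its underside.

How it is judged:
By the outcome, as a careful person would: the job done as asked, in the order asked, and still so for the second after the job is handed in, with the robot touching nothing.
It also fails if it takes over 72 s, if anything falls off the work surface, if the arm or the gripper's body presses on something with over 40 N, if the wrist force passes 120 N, or if a joint passes its speed limit or range.

## Working session

There is one attempt and no reset: what is moved stays moved. The work goes in short steps, Python scripts to look and compute and a tool call to move; the robot and the scene stay as the last step left them, time stands still between calls to the robot, and variables do not carry over. Pictures are saved under pics/ and viewed, at most 10 in all, crops included, and the job is handed in when it is done.

Besides the shell and the picture viewer there is one more tool, called by a JSON object that holds its "op" and its "data", one argument or row to a line. step_arm: Moves the arm, as the interface text tells. Its arguments: {"type":"object","properties":{"series":{"type":"array"},"squeeze":{"type":"number"}},"required":["series"]}

```bash
mkdir -p pics
cat > h.py <<'E'
import numpy as np, cv2
from cell import manip
from scipy.spatial.transform import Rotation as R
def grab(n):
    i=manip.camera_info(n); p,d=manip.camera(n); return i,p,d
def world(i,d):
    h,w=d.shape; f=h/2/np.tan(np.radians(i['fovy'])/2)
    v,u=np.mgrid[:h,:w].astype(float)
    K=np.array([[f,0,i['cx']],[0,f,i['cy']],[0,0,1]])
    # distorted slopes
    xd=(u-i['cx'])/f; yd=(v-i['cy'])/f; x,y=xd.copy(),yd.copy()
    for _ in range(20):
        s=1+i['k1']*(x*x+y*y); x,y=xd/s,yd/s
    P=np.stack([x*d,y*d,d],-1); o=np.array(i['orientation'])
    M=R.from_euler('xyz',o).as_matrix() if o.shape==(3,) else (R.from_quat(o).as_matrix() if o.shape==(4,) else o)
    W=P@M.T+np.array(i['eye']); W[d==0]=np.nan; return W
E
python3 - <<'E'
from h import *
for n in ("scene","side"):
    i,p,d=grab(n); print(n,i); cv2.imwrite(f'pics/{n}0.png',p); np.savez(f'{n}0.npz',W=world(i,d))
s=manip.read_state(); print(s)
E
```

```text
scene {'fovy': 45.625589178150676, 'cx': 256.8541577468795, 'cy': 188.2745760570328, 'k1': -0.05480459560731394, 'eye': array([-397.32959454, -674.70476792,  823.57797883]), 'orientation': array([-2.14982429, -0.00380494, -0.90257575])}
side {'fovy': 52.760969028468566, 'cx': 255.0519317626251, 'cy': 185.29543383426252, 'k1': -0.032289066449928114, 'eye': array([423.48957824, 871.12662047, 574.23076437]), 'orientation': array([-2.06977745, -0.01243291, -3.01389885])}
{'clock': 0.1, 'joints': array([ 1.21738408e+00,  3.00372064e-01,  1.52150739e+00,  7.08805875e-07,
        1.32069480e+00, -6.66440139e-02]), 'qd': array([ 0.00045316, -0.00054782, -0.00029951, -0.00216597, -0.0015841 ,
       -0.00105819]), 'effort': array([ 3.67532397e-03, -5.32644618e+01, -3.53288984e+01,  7.10645481e-02,
        2.34445289e-02, -6.30846159e-06]), 'eef_pos': array([155.52452593, 527.33956899, 229.97181335]), 'eef_rot': array([-3.14061327e+00, -6.60547484e-05,  2.85482422e+00]), 'wrist_force': array([ 0.37780399,  0.39758304, -0.24434166]), 'moment': array([-0.0315117 , -0.02446376, -0.00910499]), 'finger_force': 0.0, 'finger_gap': 93.95267862303264}
```

View pics/scene0.png

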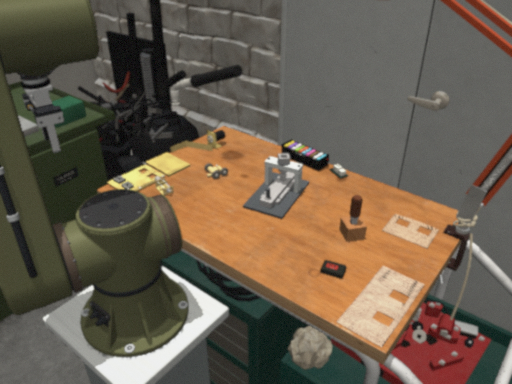

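View pics/side0.png

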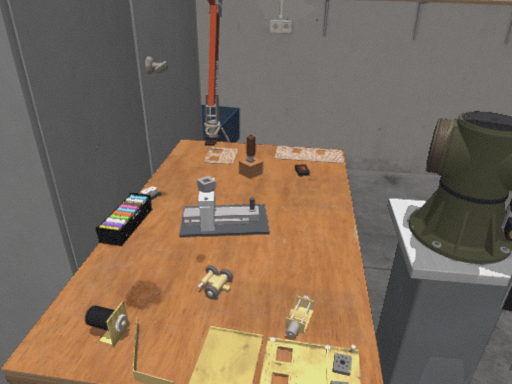

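The scene view shows the bridge at about (284,175), with the post at (268,192), the driver in its stand at (355,208)/(352,230) and the radio at (333,269). The side view shows the bridge head at (207,185), the post at (252,203) and the driver at (251,148).

Run:
```python
from h import *
def box(W,r0,r1,c0,c1,z0,z1):
    P=W[r0:r1,c0:c1].reshape(-1,3); P=P[np.isfinite(P[:,2])]; return P[(P[:,2]>z0)&(P[:,2]<z1)]
S=np.load('scene0.npz')['W'];D=np.load('side0.npz')['W']
def rep(n,P):
    print(n,len(P), P.mean(0).round(1) if len(P) else '', P.min(0).round(),P.max(0).round()) if len(P) else print(n,0)
    if len(P)>5:
        (c,s,a)=cv2.minAreaRect(P[:,:2].astype(np.float32)); print('   rect',np.round(c,1),np.round(s,1),round(a,1))
rep('beamtop S',box(S,145,215,255,310,94,106)); rep('beamtop D',box(D,170,240,170,275,94,106))
rep('head S',box(S,145,215,255,310,118,130)); rep('head D',box(D,170,240,170,275,118,130))
rep('post S',box(S,170,215,240,280,50,75)); rep('post D',box(D,190,215,240,265,48,75))
rep('bed S',box(S,145,218,240,312,6,14)); rep('bed D',box(D,170,240,170,275,6,14))
rep('rails S',box(S,145,218,240,312,19,25)); 
rep('handle S',box(S,185,225,340,370,75,140)); rep('handle D',box(D,130,162,240,265,75,140))
rep('htop S',box(S,185,225,340,370,124,140)); 
rep('stand S',box(S,205,245,335,370,42,48)); rep('stand D',box(D,150,182,232,270,42,48))
```

```text
beamtop S 211 [640.5  34.3  98.2] [615. -22.  94.] [676.  99. 106.]
   rect [645.2  38. ] [ 45.3 118.7] 9.8
beamtop D 218 [638.8  75.6 100.2] [616. -17.  94.] [669. 103. 106.]
   rect [646.3  44.7] [ 42.  117.7] 15.0
head S 51 [646.   39.5 121.1] [625.  17. 118.] [667.  62. 125.]
   rect [645.7  39.8] [36.1 33.7] 42.0
head D 117 [646.   44.9 122.6] [624.  20. 118.] [668.  65. 126.]
   rect [645.9  42.9] [35.2 36.2] 43.9
post S 58 [581.1  50.4  58.9] [525.   8.  50.] [643.  97.  72.]
   rect [590.8  40.4] [134.5  48.2] 39.1
post D 44 [534.1  22.   60.5] [528.  12.  48.] [540.  27.  69.]
   rect [533.2  19.9] [13.2 12.1] 58.7
bed S 734 [587.2  20.6   8.4] [485. -55.   6.] [832. 173.  14.]
   rect [669.   49.7] [377.5 148.4] 16.4
bed D 1202 [585.7  45.8   9.9] [ 483. -259.    6.] [727. 122.  14.]
   rect [622.5 -70.1] [228.2 353.3] 9.6
rails S 197 [660.1  39.8  21.6] [513. -22.  19.] [921. 174.  25.]
   rect [716.1  63.2] [413.8 124.2] 21.7
handle S 216 [ 567.5 -259.9  106.3] [ 558. -273.   75.] [ 587. -244.  131.]
   rect [ 572.3 -258.6] [29.5 28.1] 81.4
handle D 165 [ 573.5 -244.1  105.6] [ 561. -267.   75.] [ 587. -235.  132.]
   rect [ 573.4 -250. ] [27.2 26.7] 55.1
htop S 45 [ 573.7 -256.7  127.3] [ 563. -269.  125.] [ 587. -244.  131.]
   rect [ 574.9 -256.8] [24.7 23.8] 71.4
stand S 140 [ 569.3 -259.2   43.6] [ 540. -294.   42.] [ 603. -221.   48.]
   rect [ 574.4 -258.1] [55.9 60.7] 43.5
stand D 113 [ 574.8 -246.4   45. ] [ 539. -280.   42.] [ 612. -214.   48.]
   rect [ 574.2 -252.7] [58.9 57. ] 50.4
```

{"op": "step_arm", "data": {
  "series": [23, -43.5, 4, 0.019, 0, 23, -43.5, 4, 0.019, 0, 23, -43.5, 4, 0.019, 0, 23, -43.5, 4, 0.019, 0, 23, -43.5, 4, 0.019, 0, 23, -43.5, 4, 0.019, 0, 23, -43.5, 4, 0.019, 0, 23, -43.5, 4, 0.019, 0, 23, -43.5, 4, 0.019, 0, 23, -43.5, 4, 0.019, 0, 23, -43.5, 4, 0.019, 0, 23, -43.5, 4, 0.019, 0, 23, -43.5, 4, 0.019, 0, 23, -43.5, 4, 0.019, 0, 23, -43.5, 4, 0.019, 0, 23, -43.5, 4, 0.019, 0, 23, -43.5, 4, 0.019, 0, 23, -43.5, 4, 0.019, 0, 0, 0, 0, 0, 0, 0, 0, 0, 0, 0],
  "squeeze": 40
}}

```text
clock: 2.6
eef_pos: [569.4, -255.0, 301.9]
eef_rot: [3.141, -0.001, -3.087]
wrist_force: [-0.1, 0.4, -0.3]
finger_gap: 93.6
finger_force: 0.0
```

Run:
```python
from h import *
i,p,d=grab('wrist'); W=world(i,d); cv2.imwrite('pics/w1.png',p); np.savez('w1.npz',W=W)
s=manip.read_state(); print(i['eye'],i['orientation'],{k:np.round(s[k],3) for k in('clock','joints','eef_pos','eef_rot','wrist_force','moment')})
P=W.reshape(-1,3)
for n,a,b in(('stand',43,47.5),('top',127,133)):
    q=P[(P[:,2]>a)&(P[:,2]<b)&(abs(P[:,0]-574)<60)&(abs(P[:,1]+255)<60)]
    c=cv2.minAreaRect(q[:,:2].astype(np.float32)); print(n,len(q),q.mean(0).round(1),np.round(c[0],1),np.round(c[1],1),c[2])
```

```text
[ 495.04416465 -259.39355107  458.03698362] [ 2.87970103e+00 -1.37639674e-03  1.62665349e+00] {'clock': np.float64(2.65), 'joints': array([-0.479,  0.431,  1.179,  0.   ,  1.532, -2.106]), 'eef_pos': array([ 569.351, -254.649,  302.408]), 'eef_rot': array([ 3.141, -0.   , -3.086]), 'wrist_force': array([-0.537,  0.265,  0.441]), 'moment': array([0.052, 0.026, 0.026])}
stand 883 [ 567.8 -254.9   46.4] [ 576.6 -253.9] [56.2 56.2] 50.87906265258789
top 441 [ 575.6 -254.   130.9] [ 575.9 -253.9] [26.1 26.6] 8.149832725524902
```

Run:
```python
import cv2
p=cv2.imread('pics/w1.png'); cv2.imwrite('pics/w1b.png',cv2.resize(p,(768,576),interpolation=cv2.INTER_CUBIC))
```

```text
(no output)
```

View pics/w1b.png

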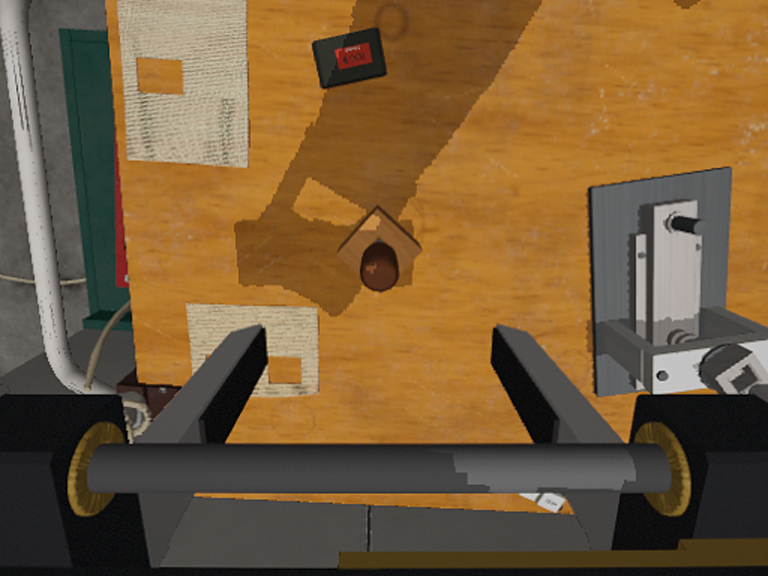

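The picture shows the handle top at (380,265) within the stand diamond centred near (380,240); the way down is clear.

{"op": "step_arm", "data": {
  "series": [6.5, 1, -40, 0, 0, 0, 0, -40, 0, 0, 0, 0, -40, 0, 0, 0, 0, -40, 0, 0, 0, 0, -25, 0, 0, 0, 0, -13, 0, 0, 0, 0, 0, 0, 0, 0, 0, 0, 0, 0.8, 0, 0, 0, 0, 0.8, 0, 0, 0, 0, 0.8, 0, 0, 0, 0, 0.8, 0, 0, 0, 0, 0.8, 0, 0, 0, 0, 0.8, 0, 0, 0, 0, 0.8, 0, 0, 0, 0, 0.8],
  "squeeze": 30
}}

```text
clock: 4.53
eef_pos: [576.1, -254.4, 104.4]
eef_rot: [3.142, -0.0, -3.086]
wrist_force: [-0.1, 0.2, 0.2]
finger_gap: 29.8
finger_force: 30.0
```

{"op": "step_arm", "data": {
  "series": [0, 0, 15, 0, 0.8, 0, 0, 30, 0, 0.8, 0, 0, 45, 0, 0.8, 12.5, 38, 21, 0, 0.8, 12.5, 38, 21, 0, 0.8, 12.5, 38, 21, 0, 0.8, 12.5, 38, 21, 0, 0.8, 12.5, 38, 21, 0, 0.8, 0, 0, 0, 0, 0.8, 0, 0, 0, 0, 0.8, 0, 0, 0, 0, 0.8]
}}

```text
clock: 5.9
eef_pos: [638.2, -65.5, 299.0]
eef_rot: [3.141, -0.001, -3.088]
wrist_force: [0.1, 0.0, -0.9]
finger_gap: 29.2
finger_force: 30.0
```

Run:
```python
from h import *
s=manip.read_state()
i,p,d=grab('wrist'); W=world(i,d); np.savez('w2.npz',W=W)
i2,p2,d2=grab('side'); cv2.imwrite('pics/sd.png',cv2.resize(p2[40:240,150:350],(600,600),interpolation=cv2.INTER_CUBIC))
cv2.imwrite('pics/w2.png',cv2.resize(p,(768,576),interpolation=cv2.INTER_CUBIC))
print({k:np.round(s[k],3) for k in('clock','joints','eef_pos','eef_rot','wrist_force','moment','finger_gap')})
P=W.reshape(-1,3)
for n,a,b,x,y,r in(('head',122,127,646,42,40),('post',66,70,533,20,25),('beam',98,102,646,42,90),('block',30,34,580,30,100)):
    q=P[(P[:,2]>a)&(P[:,2]<b)&(abs(P[:,0]-x)<r)&(abs(P[:,1]-y)<r)]
    if len(q)<5: print(n,len(q)); continue
    c=cv2.minAreaRect(q[:,:2].astype(np.float32)); print(n,len(q),q.mean(0).round(1),np.round(c[0],1),np.round(c[1],1),c[2])
```

```text
{'clock': np.float64(5.9), 'joints': array([-0.159,  0.476,  1.123, -0.   ,  1.544, -1.784]), 'eef_pos': array([638.191, -65.51 , 299.022]), 'eef_rot': array([ 3.141e+00, -1.000e-03, -3.088e+00]), 'wrist_force': array([ 0.132,  0.004, -0.941]), 'moment': array([-0.001,  0.012,  0.003]), 'finger_gap': np.float64(29.246)}
head 683 [647.3  41.6 125.4] [647.7  41.8] [35. 34.] 43.86176300048828
post 67 [537.   18.   69.1] [536.9  18. ] [12.6 13. ] 4.4306864738464355
beam 1319 [646.   38.2 101.1] [647.5  41.8] [ 38.3 118.1] 11.687000274658203
block 1632 [584.6  27.8  33.1] [585.5  17.5] [130.6 118.1] 21.068431854248047
```

View pics/w2.png

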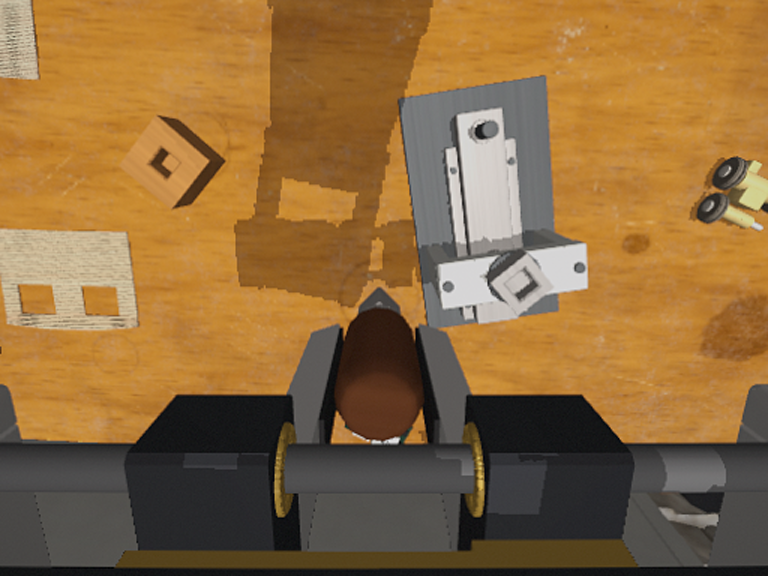

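The picture shows the head at (521,283), the post at (486,129) and the gripped driver with its bit corner at (378,290), pointing up the image. I'll zoom in on the bit.

Run:
```python
from h import *
_,p,d=grab('wrist')
c=p[175:235,220:285]; cv2.imwrite('pics/bit.png',cv2.resize(c,None,fx=9,fy=9,interpolation=cv2.INTER_CUBIC))
```

```text
(no output)
```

View pics/bit.png

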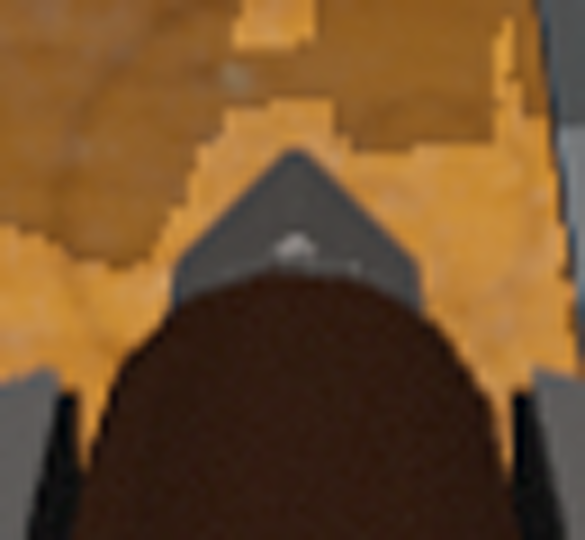

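The zoom shows a square bit nearly symmetric about the image column: apex (295,150), corners (178,262) and (418,262). That puts the bit yaw at about 49.5° against 43.9° for the socket.

{"op": "step_arm", "data": {
  "series": [1.6, 18, -10, -0.016, 0.8, 1.6, 18, -10, -0.016, 0.8, 1.6, 18, -10, -0.016, 0.8, 1.6, 18, -10, -0.016, 0.8, 1.6, 18, -10, -0.017, 0.8, 1.6, 17.4, -10, -0.017, 0.8, 0, 0, -13, 0, 0.8, 0, 0, -8, 0, 0.8, 0, 0, 0, 0, 0.8, 0, 0, 0, 0, 0.8]
}}

```text
clock: 7.3
eef_pos: [648.4, 42.4, 219.0]
eef_rot: [-3.142, 0.001, 3.098]
wrist_force: [0.0, -0.2, -1.4]
finger_gap: 30.0
finger_force: 30.0
```

Run:
```python
from h import *
s=manip.read_state(); print({k:np.round(s[k],3) for k in('clock','joints','eef_pos','eef_rot','wrist_force','moment','finger_gap')})
```

```text
{'clock': np.float64(7.3), 'joints': array([ 0.009,  0.534,  1.22 , -0.   ,  1.387, -1.519]), 'eef_pos': array([648.356,  42.413, 218.964]), 'eef_rot': array([-3.142e+00,  1.000e-03,  3.098e+00]), 'wrist_force': array([ 0.034, -0.201, -1.398]), 'moment': array([ 0.06 ,  0.021, -0.007]), 'finger_gap': np.float64(29.973)}
```

{"op": "step_arm", "data": {
  "series": [-0.5, -0.5, -6, 0, 0.8, 0, 0, -5, 0, 0.8, 0, 0, -3, 0, 0.8, 0, 0, -2, 0, 0.8, 0, 0, -2, 0, 0.8, 0, 0, -2, 0, 0.8, 0, 0, 0, 0, 0.8]
}}

```text
clock: 8.18
eef_pos: [647.6, 42.4, 198.3]
eef_rot: [-3.142, -0.0, 3.099]
wrist_force: [-0.1, -0.1, -2.4]
finger_gap: 29.4
finger_force: 30.0
```

```bash
cat > st.py <<'E'
from h import *
s=manip.read_state(); print({k:np.round(s[k],3).tolist() for k in('clock','joints','eef_pos','eef_rot','wrist_force','moment','finger_gap')})
E
python3 st.py
```

```text
{'clock': 8.175, 'joints': [0.009, 0.548, 1.248, -0.0, 1.347, -1.519], 'eef_pos': [647.614, 42.393, 198.251], 'eef_rot': [-3.142, -0.0, 3.099], 'wrist_force': [-0.148, -0.136, -2.401], 'moment': [-0.167, 0.075, 0.023], 'finger_gap': 29.371}
```

{"op": "step_arm", "data": {
  "series": [0, 0, -2, 0, 0.8, 0, 0, -2, 0, 0.8, 0, 0, -1, 0, 0.8, 0, 0, -0.7, 0, 0.8, 0, 0, 0, 0, 0.8]
}}

```text
clock: 8.8
eef_pos: [647.6, 42.4, 192.7]
eef_rot: [-3.142, -0.0, 3.099]
wrist_force: [-1.3, -1.7, -1.2]
finger_gap: 29.8
finger_force: 30.0
```

```bash
python3 st.py
```

```text
{'clock': 8.8, 'joints': [0.009, 0.552, 1.254, -0.0, 1.336, -1.519], 'eef_pos': [647.646, 42.409, 192.662], 'eef_rot': [-3.142, -0.0, 3.099], 'wrist_force': [-1.258, -1.708, -1.218], 'moment': [-0.208, 0.244, 0.036], 'finger_gap': 29.773}
```

```bash
cat > tq.py <<'E'
from h import *
s=manip.read_state(); f=lambda x:np.round(x,4).tolist()
a=[f(s['clock']),f(s['joints'][5]),f(s['effort'][5]),f(s['moment'][2])]
print('t,j6,e6,Mz',a,'F',np.round(s['wrist_force'],1).tolist())
E
python3 tq.py
```

```text
t,j6,e6,Mz [8.8, -1.519, 0.0072, 0.0359] F [-1.3, -1.7, -1.2]
```

{"op": "step_arm", "data": {
  "series": [-0.3, -0.5, 0, 0, 0.8, 0, 0, 0, 0, 0.8]
}}

```text
clock: 9.05
eef_pos: [647.4, 42.0, 192.8]
eef_rot: [3.141, 0.0, 3.099]
wrist_force: [0.0, -0.0, -0.6]
finger_gap: 29.5
finger_force: 30.0
```

```bash
python3 tq.py
```

```text
t,j6,e6,Mz [9.05, -1.5198, -0.0081, 0.0443] F [0.0, -0.0, -0.6]
```

{"op": "step_arm", "data": {
  "series": [0, 0, 0, -0.05, 0.8, 0, 0, 0, -0.05, 0.8]
}}

```text
clock: 9.3
eef_pos: [647.3, 41.9, 192.7]
eef_rot: [-3.141, -0.0, 2.997]
wrist_force: [-1.3, -2.1, -0.4]
finger_gap: 29.5
finger_force: 30.0
```

```bash
python3 tq.py
```

```text
t,j6,e6,Mz [9.3, -1.4182, -0.8268, -0.0396] F [-1.3, -2.1, -0.4]
```

{"op": "step_arm", "data": {
  "series": [0, 0, 0, -0.05, 0.8, 0, 0, 0, -0.05, 0.8]
}}

```text
clock: 9.55
eef_pos: [647.3, 41.7, 192.8]
eef_rot: [-3.141, -0.0, 2.897]
wrist_force: [-1.0, -0.6, -0.6]
finger_gap: 29.4
finger_force: 30.0
```

```bash
python3 tq.py
```

```text
t,j6,e6,Mz [9.55, -1.3182, -0.7592, 0.1018] F [-1.0, -0.6, -0.6]
```

{"op": "step_arm", "data": {
  "series": [0, 0, 0, -0.05, 0.8, 0, 0, 0, -0.05, 0.8]
}}

```text
clock: 9.8
eef_pos: [647.3, 41.7, 192.7]
eef_rot: [-3.141, -0.0, 2.797]
wrist_force: [-1.1, -2.0, -1.9]
finger_gap: 29.5
finger_force: 30.0
```

```bash
python3 tq.py; python3 -c "
from cell import manip
manip.camera('wrist')"; python3 tq.py;  python3 -c "
from cell import manip
manip.camera('wrist')"; python3 tq.py
```

```text
t,j6,e6,Mz [9.8, -1.2182, -0.7598, 0.0818] F [-1.1, -2.0, -1.9]
t,j6,e6,Mz [9.85, -1.2157, -0.588, 0.0799] F [-0.4, -1.3, -1.2]
t,j6,e6,Mz [9.9, -1.2192, 0.7991, 0.0429] F [-1.9, -2.5, -0.7]
```

{"op": "step_arm", "data": {
  "series": [-0.2, -0.3, 0, -0.05, 0.8, 0, 0, 0, -0.05, 0.8]
}}

```text
clock: 10.15
eef_pos: [647.2, 41.6, 192.7]
eef_rot: [3.142, 0.0, 2.699]
wrist_force: [-0.7, -0.6, -2.0]
finger_gap: 29.8
finger_force: 30.0
```

```bash
python3 tq.py
```

```text
t,j6,e6,Mz [10.15, -1.12, -0.7783, 0.052] F [-0.7, -0.6, -2.0]
```

{"op": "step_arm", "data": {
  "series": [0, 0, 0, -0.05, 0.8, 0, 0, 0, -0.05, 0.8]
}}

```text
clock: 10.4
eef_pos: [647.2, 41.7, 192.7]
eef_rot: [3.142, 0.0, 2.599]
wrist_force: [0.3, -0.4, -1.5]
finger_gap: 29.7
finger_force: 30.0
```

```bash
python3 tq.py
```

```text
t,j6,e6,Mz [10.4, -1.02, -0.7594, 0.0635] F [0.3, -0.4, -1.5]
```

{"op": "step_arm", "data": {
  "series": [0, 0, 0, -0.05, 0.8, 0, 0, 0, -0.05, 0.8]
}}

```text
clock: 10.65
eef_pos: [647.2, 41.7, 192.7]
eef_rot: [3.141, 0.0, 2.499]
wrist_force: [-0.6, -1.2, -0.8]
finger_gap: 29.4
finger_force: 30.0
```

```bash
python3 tq.py
```

```text
t,j6,e6,Mz [10.65, -0.92, -0.7595, 0.0758] F [-0.6, -1.2, -0.8]
```

{"op": "step_arm", "data": {
  "series": [0, 0, 0, -0.05, 0.8, 0, 0, 0, -0.05, 0.8]
}}

```text
clock: 10.9
eef_pos: [647.3, 41.7, 192.8]
eef_rot: [3.141, 0.0, 2.399]
wrist_force: [-0.4, 0.2, -1.8]
finger_gap: 29.5
finger_force: 30.0
```

```bash
python3 tq.py
```

```text
t,j6,e6,Mz [10.9, -0.82, -0.7601, 0.1029] F [-0.4, 0.2, -1.8]
```

{"op": "step_arm", "data": {
  "series": [0, 0, 0, -0.05, 0.8, 0, 0, 0, -0.05, 0.8]
}}

```text
clock: 11.15
eef_pos: [647.3, 41.7, 192.8]
eef_rot: [3.141, 0.0, 2.299]
wrist_force: [0.6, -0.7, -2.5]
finger_gap: 29.7
finger_force: 30.0
```

```bash
python3 tq.py
```

```text
t,j6,e6,Mz [11.15, -0.72, -0.7593, 0.0602] F [0.6, -0.7, -2.5]
```

{"op": "step_arm", "data": {
  "series": [0, 0, 0, -0.05, 0.8, 0, 0, 0, -0.05, 0.8]
}}

```text
clock: 11.4
eef_pos: [647.3, 41.7, 192.7]
eef_rot: [3.141, 0.0, 2.199]
wrist_force: [-0.6, -0.1, -1.4]
finger_gap: 29.5
finger_force: 30.0
```

```bash
python3 tq.py
```

```text
t,j6,e6,Mz [11.4, -0.62, -0.7545, 0.0984] F [-0.6, -0.1, -1.4]
```

{"op": "step_arm", "data": {
  "series": [0, 0, 0, -0.05, 0.8, 0, 0, 0, -0.05, 0.8]
}}

```text
clock: 11.65
eef_pos: [647.3, 41.7, 192.8]
eef_rot: [3.141, 0.0, 2.099]
wrist_force: [1.2, -0.2, -1.3]
finger_gap: 29.9
finger_force: 30.0
```

```bash
python3 tq.py
```

```text
t,j6,e6,Mz [11.65, -0.52, -0.7486, 0.0915] F [1.2, -0.2, -1.3]
```

{"op": "step_arm", "data": {
  "series": [0, 0, 0, -0.05, 0.8, 0, 0, 0, -0.05, 0.8]
}}

```text
clock: 11.9
eef_pos: [647.3, 41.7, 192.7]
eef_rot: [3.141, -0.0, 1.999]
wrist_force: [1.4, 0.0, -1.8]
finger_gap: 29.5
finger_force: 30.0
```

```bash
python3 tq.py
```

```text
t,j6,e6,Mz [11.9, -0.42, -0.7429, 0.1088] F [1.4, 0.0, -1.8]
```

Torque rises from j6 ≈ -0.70 at exactly 0.061 N·m/rad, so the foot touched there. The pinch is now about 5 N, and another 0.175 rad should give 8 N.

{"op": "step_arm", "data": {
  "series": [0, 0, 0, -0.05, 0.8, 0, 0, 0, -0.05, 0.8]
}}

```text
clock: 12.15
eef_pos: [647.3, 41.8, 192.8]
eef_rot: [3.141, -0.0, 1.899]
wrist_force: [0.5, -0.7, -0.7]
finger_gap: 29.7
finger_force: 30.0
```

```bash
python3 tq.py
```

```text
t,j6,e6,Mz [12.15, -0.3201, -0.7371, 0.0759] F [0.5, -0.7, -0.7]
```

{"op": "step_arm", "data": {
  "series": [0, 0, 0, -0.05, 0.8, 0, 0, 0, -0.025, 0.8, 0, 0, 0, 0, 0.8, 0, 0, 0, 0, 0.8]
}}

```text
clock: 12.65
eef_pos: [647.3, 41.7, 192.8]
eef_rot: [3.141, -0.0, 1.825]
wrist_force: [2.0, 1.0, -2.5]
finger_gap: 29.0
finger_force: 30.0
```

```bash
python3 tq.py
```

```text
t,j6,e6,Mz [12.65, -0.2462, 0.0819, 0.1186] F [2.0, 1.0, -2.5]
```

{"op": "step_arm", "data": {
  "series": [0, 0, 0, 0, 0.5, 0, 0, 0, 0, 0.3, 0, 0, 0, 0, 0.2, 0, 0, 0, 0, 0.2, 0, 0, 20, 0, 0.2, 0, 0, 40, 0, 0.2, 0, 0, 40, 0.1, 0.2, -12.5, -2.5, 0, 0.18, 0.2, -12.5, -2.5, 0, 0.18, 0.2, -12.5, -2.5, 0, 0.18, 0.2, -12.5, -2.5, 0, 0.18, 0.2, -12.5, -2.5, 0, 0.18, 0.2, -12.5, -2.5, 0, 0.18, 0.2, -12.5, -2.5, 0, 0.18, 0.2, -12.5, -2.5, 0, 0.16, 0.2, -14, -2.5, 0, 0, 0.2, 0, 0, 0, 0, 0.2, 0, 0, 0, 0, 0.2]
}}

```text
clock: 14.9
eef_pos: [533.5, 19.2, 292.9]
eef_rot: [-3.142, 0.0, -2.94]
wrist_force: [1.1, 0.5, -0.0]
finger_gap: 74.9
finger_force: 0.0
```

Run:
```python
from h import *
s=manip.read_state()
i,p,d=grab('wrist'); W=world(i,d)
cv2.imwrite('pics/w3.png',cv2.resize(p,(768,576),interpolation=cv2.INTER_CUBIC))
print({k:np.round(s[k],3).tolist() for k in('clock','joints','qd','eef_pos','eef_rot','wrist_force')})
P=W.reshape(-1,3)
for n,a,b,x,y,r in(('post',65,71,533,20,25),('postall',40,71,533,20,20),('block',29,35,590,30,100)):
    q=P[(P[:,2]>a)&(P[:,2]<b)&(abs(P[:,0]-x)<r)&(abs(P[:,1]-y)<r)]
    if len(q)<5: print(n,len(q)); continue
    c=cv2.minAreaRect(q[:,:2].astype(np.float32)); print(n,len(q),q.mean(0).round(1),np.round(c[0],1),np.round(c[1],1),c[2])
```

```text
{'clock': 14.9, 'joints': [-0.033, 0.223, 1.473, 0.0, 1.445, -1.805], 'qd': [0.002, 0.007, -0.001, -0.001, 0.001, -0.001], 'eef_pos': [533.546, 19.179, 292.853], 'eef_rot': [-3.142, 0.0, -2.94], 'wrist_force': [1.15, 0.468, -0.029]}
post 93 [535.   18.2  69.4] [535.4  18.1] [12.4 13.5] 57.1507568359375
postall 126 [533.7  17.9  65.3] [535.1  18.2] [13.1 13.3] 83.29335021972656
block 2295 [584.1  28.4  33.5] [593.3  16.5] [142.5 110. ] 30.597768783569336
```

View pics/w3.png

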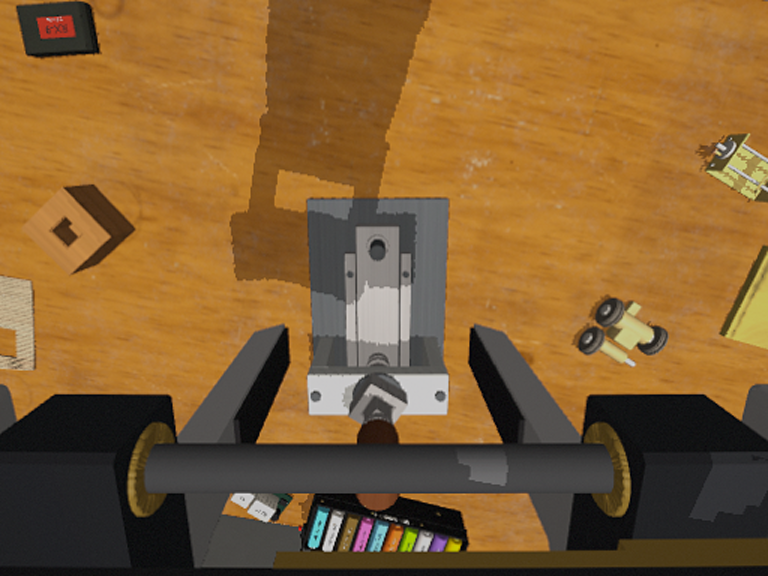

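The picture shows the driver standing upright in the screw at (377,440) and the post at (377,248), with the jaws aligned across the guide.

{"op": "step_arm", "data": {
  "series": [-0.5, -1.2, -45, 0, 0.2, 0, 0, -45, 0, 0.2, 0, 0, -45, 0, 0.2, 0, 0, -45, 0, 0.2, 0, 0, -30, 0, 0.2, 0, 0, -18, 0, 0.2, 0, 0, 0, 0, 0.2, 0, 0, 0, 0, 0.6, 0, 0, 0, 0, 0.7, 0, 0, 0, 0, 0.8, 0, 0, 0, 0, 0.95, 0, 0, 0, 0, 0.95, 0, 0, 0, 0, 0.95, 0, 0, 0, 0, 0.95],
  "squeeze": 25
}}

```text
clock: 16.7
eef_pos: [532.7, 17.9, 64.7]
eef_rot: [-3.142, -0.0, -2.939]
wrist_force: [-0.1, 0.4, 0.7]
finger_gap: 13.7
finger_force: 25.0
```

```bash
python3 st.py
```

```text
{'clock': 16.7, 'joints': [-0.035, 0.462, 1.721, -0.0, 0.959, -1.808], 'eef_pos': [532.669, 17.897, 64.725], 'eef_rot': [-3.142, -0.0, -2.939], 'wrist_force': [-0.06, 0.425, 0.72], 'moment': [0.013, -0.009, -0.018], 'finger_gap': 13.696}
```

{"op": "step_arm", "data": {
  "series": [-2.94, -0.61, 0, 0, 0.95, -2.94, -0.61, 0, 0, 0.95]
}}

```text
clock: 16.95
eef_pos: [527.2, 16.8, 64.8]
eef_rot: [-3.141, 0.002, -2.939]
wrist_force: [6.0, 1.4, -4.8]
finger_gap: 13.3
finger_force: 25.0
```

{"op": "step_arm", "data": {
  "series": [-2.94, -0.61, 0, 0, 0.95]
}}

```text
clock: 17.08
eef_pos: [524.2, 16.2, 64.8]
eef_rot: [-3.141, 0.002, -2.939]
wrist_force: [5.2, 2.0, -4.7]
finger_gap: 13.3
finger_force: 25.0
```

{"op": "step_arm", "data": {
  "series": [-2.94, -0.61, 0, 0, 0.95]
}}

```text
clock: 17.2
eef_pos: [521.3, 15.5, 64.8]
eef_rot: [-3.141, 0.002, -2.939]
wrist_force: [5.4, 1.4, -5.0]
finger_gap: 13.8
finger_force: 25.0
```

{"op": "step_arm", "data": {
  "series": [-2.94, -0.61, 0, 0, 0.95]
}}

```text
clock: 17.32
eef_pos: [518.3, 14.9, 64.7]
eef_rot: [-3.141, 0.001, -2.939]
wrist_force: [5.0, 1.5, -4.7]
finger_gap: 13.2
finger_force: 25.0
```

The draw takes about 5.6 N while I carry about 4.7 N of the block's end, which is consistent with an 8 N pinch. I'll finish the draw.

{"op": "step_arm", "data": {
  "series": [-2.94, -0.61, 0, 0, 0.95, -2.94, -0.61, 0, 0, 0.95, -2.94, -0.61, 0, 0, 0.95, -2.94, -0.61, 0, 0, 0.95, -2.94, -0.61, 0, 0, 0.95, 0, 0, 0, 0, 0.95, 0, 0, 0, 0, 0.95]
}}

```text
clock: 18.2
eef_pos: [503.4, 11.8, 64.7]
eef_rot: [-3.142, 0.0, -2.939]
wrist_force: [3.9, 1.0, -2.4]
finger_gap: 13.5
finger_force: 25.0
```

```bash
python3 st.py
```

```text
{'clock': 18.2, 'joints': [-0.049, 0.407, 1.805, 0.0, 0.93, -1.822], 'eef_pos': [503.389, 11.826, 64.744], 'eef_rot': [-3.142, 0.0, -2.939], 'wrist_force': [3.945, 1.041, -2.447], 'moment': [0.106, -0.587, -0.0], 'finger_gap': 13.526}
```

{"op": "step_arm", "data": {
  "series": [0, 0, 0, 0, 0.7, 0, 0, 0, 0, 0.4, 0, 0, 0, 0, 0.3, 0, 0, 0, 0, 0.3, 0, 0, 10, 0, 0.3, 0, 0, 35, 0, 0.3, 0, 0, 45, 0, 0.3, 0, 0, 45, 0, 0.3, 0, 0, 45, 0, 0.3, 0, 0, 45, 0, 0.3, 0, 0, 0, 0, 0.3, 0, 0, 0, 0, 0.3]
}}

```text
clock: 19.7
eef_pos: [502.9, 11.8, 289.3]
eef_rot: [3.141, -0.001, -2.939]
wrist_force: [-0.8, -0.4, -0.5]
finger_gap: 66.1
finger_force: 0.0
```

Run:
```python
from h import *
s=manip.read_state()
i,p,d=grab('wrist'); W=world(i,d)
cv2.imwrite('pics/w4.png',cv2.resize(p,(768,576),interpolation=cv2.INTER_CUBIC))
print({k:np.round(s[k],3).tolist() for k in('clock','eef_pos','wrist_force','finger_gap')})
P=W.reshape(-1,3)
q=P[(P[:,2]>65)&(P[:,2]<71)&(abs(P[:,0]-504)<25)&(abs(P[:,1]-12)<25)]
c=cv2.minAreaRect(q[:,:2].astype(np.float32)); print(len(q),q.mean(0).round(1),np.round(c[0],1),np.round(c[1],1))
```

```text
{'clock': 19.7, 'eef_pos': [502.947, 11.842, 289.337], 'wrist_force': [-0.785, -0.353, -0.458], 'finger_gap': 66.065}
90 [505.7  12.2  69.3] [506.1  12.1] [13.5 12.5]
```

View pics/w4.png

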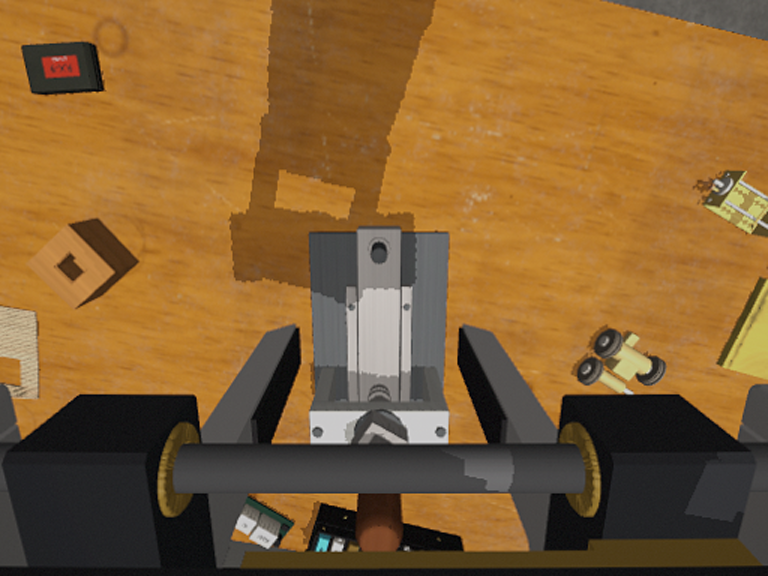

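The post at (378,250) moved 29.9 mm, the driver still stands at (378,510), and the other items look untouched.

```bash
python3 -c "
from cell import manip
print(manip.sign_off())"
```

```text
the job is handed in; nothing more can be done
None
```

The job is handed in: the screw is set to a pinch of about 8 N (estimated from turning torque and draw force), the block is drawn 29.9 mm and should still be pinched, the driver stands in the screw, and the gripper is clear of everything.

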